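Hold a spread snap ring in a fan axle's groove

ROBOT

A 6-joint arm with a two-finger parallel gripper is mounted at the origin on the work surface. World frame = base frame: x ahead of the robot, y to its left, z up, the work surface at z = 0. Lengths are in m, angles in degrees, forces in N, time in s.
With the tool pointing down it reaches from about 0.25 to 0.8 m from the base axis. Payload 8.5 kg.
Tool frame: the origin (TCP) lies at the very end of the fingers, on their centre line; the grasp point (between the pads) lies 19 mm behind it; z points along the fingers, y is the line along which they close (so a half turn about z gives the same grasp; the last joint's range is limited). The gripper opens to 85 mm and grips with 20 to 120 N. Pads are 22 mm wide; open, the fingers measure 114 mm over their backs; the gripper's body (76 mm by 85 mm) begins 54 mm behind the grasp point. The pads swing forward as they close: fully open they stand 13 mm farther back than shut.
Start: joints at [-76.031, 13.648, -0.773, 75.585, 0, 90], TCP at [0.127, -0.509, 0.231] pointing down, gripper open.
Joint ranges: [-152.45, 152.45], [-59.26, 108.67], [-65.41, 83.53], [-104.44, 129.93], [-82.83, 76.93], [-180, 180]. Speed limits (degrees/s): [127.2, 127.2, 159.86, 180, 180, 180].

INTERFACE

Orientations are given as a 3x3 rotation matrix whose columns are the frame's x, y, z axes.
In Python, from station import ctrl, cams gives the robot as it stands.
- The arm moves only by the tool arm_command, never from a script. Its argument "rows" is a list of rows, each an object of numbers: "dx", "dy", "dz": the shift along the world's x, y, z each as a share of 0.4 m, from -1 to 1; "wx", "wy", "wz": the turn, a rotation vector about the world's x, y, z each as a share of 90 degrees, from -1 to 1. In form: [{"dx": .., "dy": .., "dz": .., "wx": .., "wy": .., "wz": ..}, ...]. A call has 1 to 20 rows; each row is the pose to reach, as a shift and turn from the pose commanded when the call began; what a row does not reach only later rows make up. A row lasts 1/8 s, in which the tool goes at most 62.5 mm and 10.7 degrees, less where a joint would pass 70% of its speed; a pose out of reach is approached as far as the arm can. A call with a number of a shift or a turn outside -1 to 1 is refused whole. A call with a gripper value outside its range is refused whole. "grip" is the opening, from 0 (shut) to 1 (fully open), set as the call begins (left out, the last holds). The fingers move at their own pace and stop on an object; the grip force is fixed at half the most. Time passes only in rows, so rows that repeat a pose let the fingers close. It gives the time, the measured TCP pose, the force, the opening and the grip force at its end, in the units of the state.
- ctrl.read_state(): the state, without advancing time (a new reading comes with each control period).
- cams.camera(name): name is "scene" or "top"; returns a dict with "color" (420x560x3 uint8, red, green, blue), "range_z" (420x560 float32, m along the optical axis (not along the pixel's ray), 0 where there is no reading), "fovy" (degrees; the focal length in pixels is half the picture's height over the tangent of half this angle, whatever the lens; pixels are square), "cx", "cy" (the principal point, pixels), "k1" (the pictures are not rectified: a ray, as slopes to the right and down, at radius r is drawn at 1 + k1 r^2 times it, then the intrinsics apply), "R" (3x3) and "t" (3): a world point X has camera coordinates R X + t. Camera axes: x right, y down, z forward; pixel columns grow to the right and rows downward; lengths in m; the calibration is good to about 2 mm. A picture is of the moment at which its call begins.
- ctrl.sign_off(): hands the job in; it is judged then, once.
Trained networks look in a picture, given as the dict that the camera call returned (one of the last four; its "shot" number tells which), for a name from the list of things; names that differ only in an ending like _2 or _b are one class to them, and where a whole thing is asked for, a point or a joint stands for the part that bears it (a point fixed in the world has none). Each returns a list of dicts, best first, with "score" (0 to 1); they miss things now and then, are a little off and sometimes report something else, mostly with a low value. They report only what shows in the picture. A call takes as long as a camera call. They do not tell look-alikes from the thing itself.
- cams.look_for(picture, thing): "centre" ([x, y, z] in m, in world coordinates, good to about 4 mm: the middle of the surface that is visible of it).
The state is a dict: "t": time; "q": joint angles; "qvel": joint speeds; "joint_torque": joint torques, N m; "position": TCP position; "tool_rot": TCP orientation; "contact_force": force on the tool from outside, world axes, zero at the start; "moment": the same for the moment, N m; "gripper_width": opening from 0.0 (shut) to 1.0 (fully open); "grip_force": force on a finger pad.
Only numpy, scipy, OpenCV 4.12 (cv2) and the standard library are available. Lean on these libraries where they do the work, as an engineer would, in place of code of your own. Each camera call takes 0.05 s, during which the arm holds its last target. There are 200 camera calls.

TASK

Take the red-handled circlip pliers out of their stand, squeeze them so that the snap ring on their tips is fully spread, and slide the ring down over the end of the fan motor's upright axle stub to the groove just above the brass washer. Finish while still holding the pliers squeezed, the spread ring level round the groove, without leaning hard on the motor. Leave everything else on the table where it is.

Things in the scene. Friction and masses are not known exactly. Their poses are not given: they have to be found in the camera images.
- grip (a point): Midway between the two red handles of the circlip pliers, at gripping height. Pliers hang upright in a wooden stand: tips down, handles up, ring on the tips. Axes: z up, y handle to handle, x towards the ring. Here the relaxed handles are 57 mm over their outer faces (65 mm at their tops, 22 mm above); they end 24 mm below. Each is 16 mm wide along x.
- pliers: Circlip pliers, about 0.25 kg. Origin: centre of the underside of the dark steel crossbar (26 x 88 x 7 mm, along y) that carries the pivot, 65 mm below grip, same axes. Its two ends rest loose on the stand's uprights, between 7 mm high lips: lift straight up to free it, handles squeezed or not.
- jaw_l (a joint): Opening of the pliers in rad: 0 relaxed, ring closed; 0.2 (stop) handles squeezed along y to 34 mm over the outer faces, ring fully spread. Full squeeze takes about 10 N; the handles spring back if let go. They rise about 4 mm on the pliers as they are squeezed, so fingers that stay at one height press the pliers down into the stand.
- bore (a point): Centre of the snap ring's bore when fully spread, at mid-thickness: 37.5 mm along +x and 117 mm below grip, same axes, fixed to the pivot housing. Copper-coloured open ring, 4 mm thick, 5 mm wide, bore 30 mm relaxed, 40 mm fully spread. Gap faces the pliers; two jaw arms 8 mm above it reach 28 mm forward from the handles' plane, so the stub passes beside the handles.
- seat (a point): On the axis of the upright steel axle stub, at the top face of the brass washer (58 mm across) = bottom of the groove, 60 mm above the table. Upwards from here: groove 8 mm high, 28 mm across; land 18 mm high, 34 mm across; stepped end 6 mm high, 31 then 27 mm across. z up.
- stub_top (a point): Centre of the free upper end of the axle stub, 32 mm above seat.
- motor: Fan motor, grey and aluminium, 100 mm across, fixed on a 130 mm square plywood board, with the axle stub upright at its centre; origin at table height on the stub's axis.
- stand: Wooden stand of the pliers, fixed; origin at table height below the hanging pliers, axes as theirs. Two uprights, 64 mm apart inside and 97 mm over all (along y), tops 92 mm above the table plus 7 mm lips, on a 12 mm high base; the jaws and ring hang between and in front of them, free to spread.
- screwdriver: Yellow-handled screwdriver lying on the table, 180 mm long; origin on its underside. To be left alone.
- hubcap: Blue plastic fan hub cap, 64 mm across, 30 mm high, standing on the table; origin at the centre of its underside. To be left alone.
- mug: Red plastic mug, 76 mm across, 90 mm high, standing on the table; origin at the centre of its underside. To be left alone.
- jar: Amber jar with green lid, 84 mm across, 130 mm high, standing on the table; origin at the centre of its underside. To be left alone.
- bottle: Green glass bottle, 62 mm across, 220 mm high, standing on the table; origin at the centre of its underside. To be left alone.
- tin: White tin can, 74 mm across, 100 mm high, standing on the table; origin at the centre of its underside. To be left alone.
- bowl: White china bowl, 120 mm across, 50 mm high, standing on the table; origin at the centre of its underside. To be left alone.
Mind the look-alikes: they are no part of the job. What is shaped like the stand but pink or purple is not meant.

How it is judged:
By the outcome, as a careful person would: the job done as asked, in the order asked, and still so for the second after the job is handed in, while the arm keeps its last pose, push and grip.
It also fails if it takes over 38 s, if anything falls off the work surface, if the arm or the gripper's body presses on something with over 40 N, if the wrist force passes 120 N, or if a joint passes its speed limit or range.

## Working session

There is one attempt and no reset: what is moved stays moved. The work goes in short steps, Python scripts to look and compute and a tool call to move; the robot and the scene stay as the last step left them, time stands still between calls to the robot, and variables do not carry over. Pictures are saved under pics/ and viewed, at most 10 in all, crops included, and the job is handed in when it is done.

Besides the shell and the picture viewer there is one more tool, called after "Emit:" as a command line: name --argument value ..., lists and objects as JSON in quotes. arm_command: Moves the arm, as the interface text tells. Shift numbers are shares of 0.4 m and turn numbers shares of 90 degrees, none past 1 either way. Its arguments: {"type":"object","properties":{"rows":{"type":"array","items":{"type":"object","properties":{"dx":{"type":"number","minimum":-1,"maximum":1},"dy":{"type":"number","minimum":-1,"maximum":1},"dz":{"type":"number","minimum":-1,"maximum":1},"wx":{"type":"number","minimum":-1,"maximum":1},"wy":{"type":"number","minimum":-1,"maximum":1},"wz":{"type":"number","minimum":-1,"maximum":1}}}},"grip":{"type":"number"}},"required":["rows"]}

```bash
mkdir -p pics; cat > h.py <<'E'
import numpy as np, cv2
from station import ctrl, cams
def cloud(p):
    h,w=p["range_z"].shape; f=h/2/np.tan(np.radians(p["fovy"]/2))
    v,u=np.mgrid[:h,:w]; xd=(u-p["cx"])/f; yd=(v-p["cy"])/f
    x,y=xd.copy(),yd.copy()
    for _ in range(10):
        s=1+p["k1"]*(x*x+y*y); x,y=xd/s,yd/s
    z=p["range_z"]; P=np.stack([x*z,y*z,z],-1)
    W=(P-p["t"])@p["R"]; W[z==0]=np.nan
    return W
def proj(p,X):
    h=p["range_z"].shape[0]; f=h/2/np.tan(np.radians(p["fovy"]/2))
    c=p["R"]@np.array(X)+p["t"]; x,y=c[:2]/c[2]; s=1+p["k1"]*(x*x+y*y)
    return x*s*f+p["cx"],y*s*f+p["cy"]
E
python3 - <<'E'
from h import *
print(ctrl.read_state())
for n in("scene","top"):
    p=cams.camera(n); cv2.imwrite(f"pics/{n}0.png",p["color"][:,:,::-1]); np.savez(f"{n}0.npz",**p)
    print(n,p["fovy"],p["k1"],-p["R"].T@p["t"])
    for t in("pliers","grip","bore","stand","motor","stub_top","mug","jar","bottle","tin","bowl","hubcap","screwdriver"):
        for d in cams.look_for(p,t)[:3]: print(t,np.round(d["centre"],3),round(d["score"],2),np.round(proj(p,d["centre"])))
E
```

```text
{'t': 0.0, 'q': array([-7.60298642e+01,  1.36818623e+01, -8.17138399e-01,  7.55853851e+01,
       -1.15719508e-03,  9.00010968e+01]), 'qvel': array([ 0.04080687, -0.03229302, -0.13777736, -0.0283195 ,  0.02760136,
        0.0338019 ]), 'joint_torque': array([ 1.95107415e-03, -5.38779831e+01,  3.46437800e+01,  1.84614665e-02,
        1.24435164e-04, -4.17622459e-06]), 'position': array([ 0.12663471, -0.5090599 ,  0.23066802]), 'tool_rot': array([[ 9.70426305e-01,  2.41397278e-01, -3.75159471e-04],
       [ 2.41397569e-01, -9.70425260e-01,  1.42437062e-03],
       [-2.02250363e-05, -1.47280930e-03, -9.99998915e-01]]), 'contact_force': array([-0.09969743,  0.67545949, -0.39895775]), 'moment': array([ 0.00799764, -0.03891405, -0.01808891]), 'grip_force': 0.0, 'gripper_width': 1.001888635280724}
scene 55.858690923651565 -0.07636940775791004 [ 1.25034191 -0.49242536  0.97166838]
pliers [ 0.568 -0.218  0.103] 0.67 [216. 246.]
grip [ 0.566 -0.219  0.097] 0.93 [216. 247.]
grip [0.751 0.032 0.057] 0.18 [324. 256.]
bore [ 0.563 -0.217  0.102] 0.56 [216. 245.]
bore [0.751 0.03  0.053] 0.46 [324.
[... 838 characters left out ...]
8  0.1  ] 0.69 [350. 219.]
bore [ 0.562 -0.219  0.097] 0.56 [350. 219.]
stand [ 0.398 -0.201  0.011] 0.83 [340. 274.]
stand [ 0.557 -0.208  0.012] 0.78 [341. 223.]
stand [ 0.714 -0.325  0.013] 0.66 [377. 174.]
motor [0.56  0.182 0.022] 0.79 [216. 221.]
stub_top [0.56  0.18  0.017] 0.89 [217. 222.]
mug [0.748 0.042 0.032] 0.57 [261. 161.]
jar [0.451 0.397 0.128] 0.87 [131. 257.]
jar [ 0.375 -0.004  0.024] 0.33 [276. 282.]
bottle [ 0.632 -0.437  0.143] 0.94 [429. 193.]
tin [ 0.471 -0.438  0.101] 0.65 [426. 250.]
bowl [0.722 0.432 0.017] 0.66 [136. 169.]
hubcap [0.639 0.014 0.023] 0.83 [270. 196.]
hubcap [ 0.472 -0.437  0.102] 0.68 [426. 250.]
screwdriver [ 0.372 -0.005  0.026] 0.78 [276. 283.]
```

```bash
python3 - <<'E'
import cv2,numpy as np
s=cv2.imread("pics/scene0.png");t=cv2.imread("pics/top0.png")
a=cv2.resize(s[160:340,110:390],(800,514),interpolation=2)
cv2.imwrite("pics/a.png",a)
b=cv2.resize(t[140:310,180:450],(800,504),interpolation=2); cv2.imwrite("pics/b.png",b)
E
```

```text
(no output)
```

View pics/a.png

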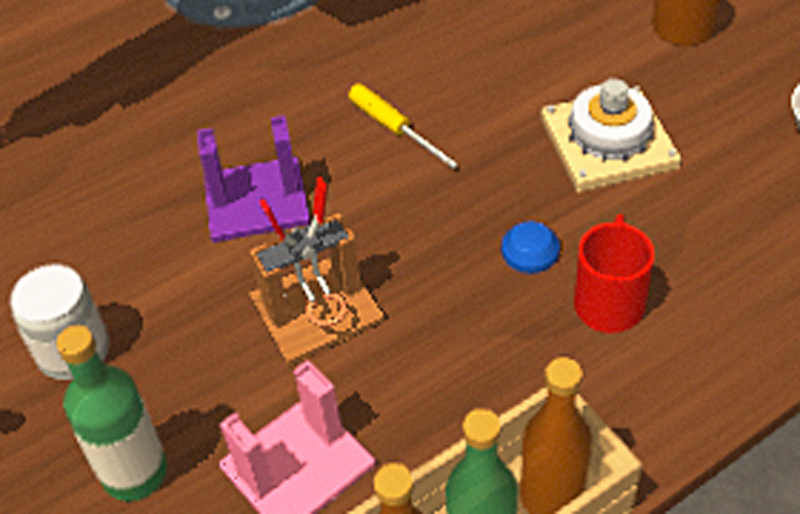

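View pics/b.png

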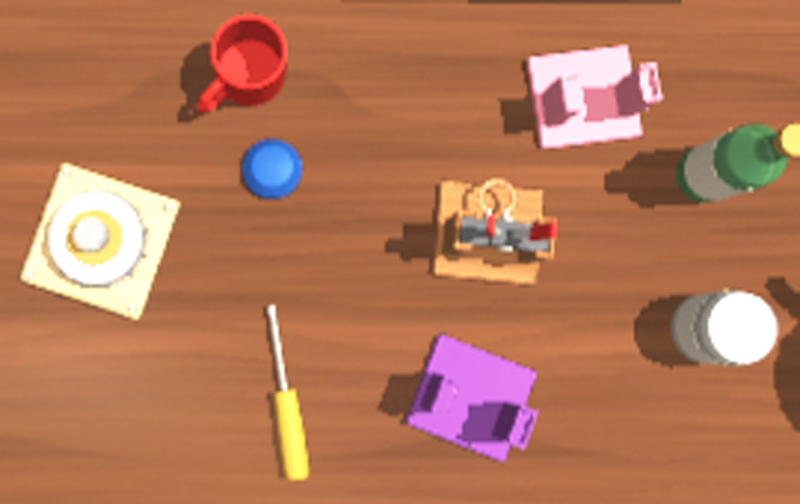

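The natural-wood stand holding the pliers is at about (500, 235) in the top crop, with the ring on its +x side and the handles along y. The motor stub is at about (92, 235). The pink and purple stands are decoys. Next I measure precisely.

```bash
cat > m.py <<'E'
from h import *
def load(n): return dict(np.load(f"{n}0.npz"))
if __name__=="__main__":
  for n in("top","scene"):
    p=load(n); W=cloud(p); hsv=cv2.cvtColor(p["color"],cv2.COLOR_RGB2HSV).astype(int); H,S,V=[hsv[...,i] for i in range(3)]
    def reg(x0,x1,y0,y1,z0,z1): return (W[...,0]>x0)&(W[...,0]<x1)&(W[...,1]>y0)&(W[...,1]<y1)&(W[...,2]>z0)&(W[...,2]<z1)
    def rep(nm,m):
        if m.sum()<3: print(n,nm,"none");return
        P=W[m]; c=P.mean(0); xy=P[:,:2]-c[:2]; _,s,vt=np.linalg.svd(xy); 
        print(n,nm,m.sum(),"mean",c.round(4),"min",P.min(0).round(3),"max",P.max(0).round(3),"dir",np.degrees(np.arctan2(vt[0,1],vt[0,0])).round(1),"sd",(s/np.sqrt(len(P))).round(4))
    base=reg(.45,.66,-.3,-.13,.004,.22)
    red=((H<6)|(H>174))&(S>190)
    rep("red L",base&red&(W[...,1]>-.21)); rep("red R",base&red&(W[...,1]<-.21))
    rep("bar",base&(S<90)&(W[...,2]>.085)&(W[...,2]<.115))
    rep("baseplate",base&(W[...,2]<.018)); rep("ring",base&(W[...,2]>.03)&(W[...,2]<.05)&(W[...,0]>.575))
    mo=reg(.48,.68,.08,.28,.002,.2)
    rep("board",mo&(W[...,2]<.03)&(S>40));
    for a,b in((.08,.2),(.086,.2),(.055,.068),(.03,.055)): rep(f"stub{a}",mo&(W[...,2]>a)&(W[...,2]<b))
    # board rect
    for nm,m in(("board",mo&(W[...,2]>.006)),("stand",base&(W[...,2]>.006)&(W[...,2]<.02))):
        r=cv2.minAreaRect(W[m][:,:2].astype(np.float32)); print(n,nm,np.round(r[0],4),np.round(r[1],4),round(r[2],2))
    T=W[mo]; print("z hist",np.histogram(T[:,2],bins=np.arange(0,.1,.005)))
    if n=="top":
        zz=(W[...,2]*1000); np.set_printoptions(linewidth=250)
        print(np.nan_to_num(zz[204:236,326:366]).round().astype(int))
E
python3 m.py
```

```text
top red L none
top red R 29 mean [ 0.5592 -0.2415  0.1559] min [ 0.554 -0.246  0.133] max [ 0.565 -0.237  0.177] dir 173.3 sd [0.0034 0.0028]
top bar 206 mean [ 0.5619 -0.212   0.1023] min [ 0.547 -0.26   0.088] max [ 0.579 -0.174  0.113] dir -100.0 sd [0.0232 0.008 ]
top baseplate 834 mean [ 0.5619 -0.2132  0.0111] min [ 0.45  -0.3    0.004] max [ 0.66  -0.13   0.018] dir 165.1 sd [0.0497 0.0364]
top ring 58 mean [ 0.6066 -0.219   0.0426] min [ 0.575 -0.241  0.037] max [ 0.625 -0.171  0.05 ] dir -60.6 sd [0.0197 0.0112]
top board 909 mean [0.5699 0.1804 0.0103] min [0.481 0.08  0.002] max [0.68  0.28  0.029] dir 155.2 sd [0.0619 0.059 ]
top stub0.08 106 mean [0.5629 0.1881 0.0906] min [0.547 0.173 0.082] max [0.579 0.205 0.098] dir -77.8 sd [0.0085 0.0082]
top stub0.086 97 mean [0.5627 0.1887 0.0913] min [0.549 0.173 0.086] max [0.578 0.204 0.098] dir -68.9 sd [0.008 0.008]
top stub0.055 388 mean [0.5622 0.1885 0.0581] min [0.519 0.144 0.055] max [0.606 0.233 0.068] dir 139.5 sd [0.0234 0.0221]
top stub0.03 348 mean [0.5596 0.1833 0.0497] min [0.514 0.14  0.031] max [0.612 0.236 0.0
[... 1486 characters left out ...]
0.1893 0.0918] min [0.548 0.175 0.087] max [0.578 0.203 0.097] dir -4.0 sd [0.0079 0.0076]
scene stub0.055 245 mean [0.5699 0.1839 0.0587] min [0.521 0.147 0.055] max [0.608 0.235 0.067] dir 43.4 sd [0.0238 0.0195]
scene stub0.03 245 mean [0.5796 0.1726 0.0461] min [0.514 0.142 0.03 ] max [0.611 0.237 0.055] dir 47.5 sd [0.0295 0.0216]
scene board [0.5577 0.172 ] [0.1728 0.1355] 71.55
scene stand [ 0.5363 -0.2178] [0.1119 0.1785] 85.84
z hist (array([311,  70,  63, 305, 155,  39,  17,  45,  52,  25, 106, 166,  73,   7,  12,  10,  15,  18,  40]), array([0.   , 0.005, 0.01 , 0.015, 0.02 , 0.025, 0.03 , 0.035, 0.04 , 0.045, 0.05 , 0.055, 0.06 , 0.065, 0.07 , 0.075, 0.08 , 0.085, 0.09 , 0.095]))
```

```bash
cat > m2.py <<'E'
from h import *
for n in("top","scene"):
    D=[];C=[]
    for _ in range(5): p=cams.camera(n); D.append(p["range_z"]); C.append(p["color"].astype(float))
    D=np.array(D); print(n,"noise",np.median(D.std(0)))
    p["range_z"]=np.median(D,0); p["color"]=np.mean(C,0).round().astype(np.uint8); np.savez(f"{n}1.npz",**p)
    W=cloud(p); hsv=cv2.cvtColor(p["color"],cv2.COLOR_RGB2HSV).astype(int); H,S,V=[hsv[...,i] for i in range(3)]
    X,Y,Z=W[...,0],W[...,1],W[...,2]
    def rect(nm,m):
        m=m.astype(np.uint8); k,l,st,_=cv2.connectedComponentsWithStats(m,connectivity=8); i=1+st[1:,4].argmax()
        r=cv2.minAreaRect(W[l==i][:,:2].astype(np.float32)); print(n,nm,st[i,4],np.round(r[0],4),np.round(r[1],4),round(r[2],2), "z",np.median(Z[l==i]).round(4),"cent",W[l==i].mean(0).round(4))
    near=(abs(X-.566)<.08)&(abs(Y+.219)<.08)
    rect("bar",near&(Z>.093)&(Z<.104)&(S<110))
    rect("base",near&(Z>.006)&(Z<.018))
    c=near&(Z>.03)&(Z<.05)&(X>.575)&(S>60); P=W[c][:,:2]
    c=c&(np.hypot(X-.6035,Y+.2193)<.025); P=W[c]
    A=np.c_[P[:,:2]*2,np.ones(len(P))]; s=np.linalg.lstsq(A,(P[:,:2]**2).sum(1),rcond=None)[0]
    print(n,"ring",len(P),s[:2].round(4),np.sqrt(s[2]+s[0]**2+s[1]**2).round(4),"z",np.median(P[:,2]).round(4))
    red=((H<6)|(H>174))&(S>150)&near&(Z>.12)
    for nm,m in(("L",red&(Y>-.22)),("R",red&(Y<-.22))):
        if m.sum()>5: print(n,nm,m.sum(),W[m].mean(0).round(4),"top z",np.percentile(Z[m],97).round(3),[W[m&(abs(Z-z)<.008)].mean(0).round(4).tolist() for z in(.14,.157,.172)])
    nm=(abs(X-.563)<.1)&(abs(Y-.1885)<.1)
    rect("board",nm&(Z>.006)&(Z<.03)|nm&(Z>.03))
    for a,b in((.088,.1),(.0,.1)):
        pass
    t=nm&(Z>.086)&(Z<.1); P=W[t]; c,r=cv2.minEnclosingCircle(P[:,:2].astype(np.float32)); print(n,"stub",t.sum(),P.mean(0).round(4),np.round(c,4),round(r,4),"ztop",np.percentile(P[:,2],[50,90]).round(4))
    t=nm&(Z>.052)&(Z<.07); P=W[t]; c,r=cv2.minEnclosingCircle(P[:,:2].astype(np.float32)); print(n,"rim",np.round(c,4),round(r,4))
s=ctrl.read_state(); print(s["t"],s["position"])
E
python3 m2.py
```

```text
top noise 0.00222373
top bar 86 [ 0.5665 -0.191 ] [0.0318 0.0259] 84.14 z 0.099 cent [ 0.5652 -0.1884  0.0988]
top base 492 [ 0.5736 -0.22  ] [0.111  0.0997] 84.43 z 0.0121 cent [ 0.5614 -0.2054  0.0121]
top ring 49 [ 0.6062 -0.2226] 0.0177 z 0.0422
top L 13 [ 0.5634 -0.1911  0.169 ] top z 0.177 [[0.558, -0.1969, 0.1322], [0.5586, -0.1938, 0.1551], [0.5649, -0.1899, 0.1754]]
top R 41 [ 0.5595 -0.2421  0.1574] top z 0.176 [[0.5601, -0.2382, 0.1404], [0.5589, -0.2413, 0.156], [0.5595, -0.2458, 0.1727]]
top board 1775 [0.5636 0.1893] [0.1303 0.1298] 71.11 z 0.0212 cent [0.5611 0.1859 0.0376]
top stub 98 [0.5632 0.1889 0.0911] [0.5632 0.1894] 0.0166 ztop [0.0915 0.0933]
top rim [0.5636 0.1892] 0.0465
scene noise 0.0027974544
scene bar 181 [ 0.5637 -0.2184] [0.088  0.0292] 84.59 z 0.0995 cent [ 0.5654 -0.22    0.0992]
scene base 631 [ 0.5723 -0.2191] [0.1117 0.1007] 84.58 z 0.0122 cent [ 0.5861 -0.2254  0.0121]
scene ring 69 [ 0.6048 -0.2226] 0.0178 z 0.0419
scene L 55 [ 0.5676 -0.1942  0.1568] top z 0.177 [[0.5682, -0.1975, 0.1409], [0.5669, -0.1943, 0.1567], [0.5676, -0.1911, 0.1721]]
scene R 27 [ 0.5649 -0.244   0.1564] top z 0.177 [[0.5668, -0.2415, 0.1385], [0.567, -0.2439, 0.1571], [0.5625, -0.2472, 0.1735]]
scene board 1198 [0.5617 0.1916] [0.1316 0.1319] 71.05 z 0.0287 cent [0.5786 0.1743 0.0379]
scene stub 61 [0.564  0.1885 0.0915] [0.5624 0.1893] 0.0161 ztop [0.0923 0.0937]
scene rim [0.5621 0.1901] 0.0463
1.9 [ 0.12670993 -0.50940316  0.2312642 ]
```

Emit:
arm_command --rows '[{"dx": 0.05,"dy": 0.03,"dz": 0.01,"wz": -0.02},{"dx": 0.15,"dy": 0.1,"dz": 0.02,"wz": -0.05},{"dx": 0.28,"dy": 0.18,"dz": 0.03,"wz": -0.08},{"dx": 0.42,"dy": 0.28,"dz": 0.04,"wz": -0.12},{"dx": 0.56,"dy": 0.37,"dz": 0.05,"wz": -0.15},{"dx": 0.7,"dy": 0.46,"dz": 0.05,"wz": -0.18},{"dx": 0.8,"dy": 0.54,"dz": 0.05,"wz": -0.2},{"dx": 0.87,"dy": 0.59,"dz": 0.05,"wz": -0.21},{"dx": 0.9,"dy": 0.6,"dz": 0.05,"wz": -0.217},{"dx": 0.9,"dy": 0.6,"dz": 0.05,"wz": -0.217}]' --grip 1

```text
schema error: expected keys dx, dy, dz, wx, wy, wz
```

Emit:
arm_command --rows '[{"dx": 0.05,"dy": 0.03,"dz": 0.01,"wx": 0,"wy": 0,"wz": -0.02},{"dx": 0.15,"dy": 0.1,"dz": 0.02,"wx": 0,"wy": 0,"wz": -0.05},{"dx": 0.28,"dy": 0.18,"dz": 0.03,"wx": 0,"wy": 0,"wz": -0.08},{"dx": 0.42,"dy": 0.28,"dz": 0.04,"wx": 0,"wy": 0,"wz": -0.12},{"dx": 0.56,"dy": 0.37,"dz": 0.05,"wx": 0,"wy": 0,"wz": -0.15},{"dx": 0.7,"dy": 0.46,"dz": 0.05,"wx": 0,"wy": 0,"wz": -0.18},{"dx": 0.8,"dy": 0.54,"dz": 0.05,"wx": 0,"wy": 0,"wz": -0.2},{"dx": 0.87,"dy": 0.59,"dz": 0.05,"wx": 0,"wy": 0,"wz": -0.21},{"dx": 0.9,"dy": 0.6,"dz": 0.05,"wx": 0,"wy": 0,"wz": -0.217},{"dx": 0.9,"dy": 0.6,"dz": 0.05,"wx": 0,"wy": 0,"wz": -0.217}]' --grip 1

```text
t: 3.15
position: [0.4869, -0.2695, 0.251]
tool_rot: [[0.995, -0.096, -0.001], [-0.096, -0.995, 0.0], [-0.001, -0.0, -1.0]]
contact_force: [0.4, 0.8, -0.3]
gripper_width: 1.003
grip_force: 0.0
```

Emit:
arm_command --rows '[{"dx": 0.05,"dy": 0.03,"dz": 0,"wx": 0,"wy": 0,"wz": 0},{"dx": 0.13,"dy": 0.085,"dz": -0.01,"wx": 0,"wy": 0,"wz": 0},{"dx": 0.18,"dy": 0.115,"dz": -0.03,"wx": 0,"wy": 0,"wz": 0},{"dx": 0.195,"dy": 0.126,"dz": -0.06,"wx": 0,"wy": 0,"wz": 0},{"dx": 0.195,"dy": 0.126,"dz": -0.1,"wx": 0,"wy": 0,"wz": 0},{"dx": 0.195,"dy": 0.126,"dz": -0.15,"wx": 0,"wy": 0,"wz": 0},{"dx": 0.195,"dy": 0.126,"dz": -0.2,"wx": 0,"wy": 0,"wz": 0},{"dx": 0.195,"dy": 0.126,"dz": -0.25,"wx": 0,"wy": 0,"wz": 0},{"dx": 0.195,"dy": 0.126,"dz": -0.275,"wx": 0,"wy": 0,"wz": 0},{"dx": 0.195,"dy": 0.126,"dz": -0.28,"wx": 0,"wy": 0,"wz": 0},{"dx": 0.195,"dy": 0.126,"dz": -0.28,"wx": 0,"wy": 0,"wz": 0}]' --grip 1

```text
t: 4.53
position: [0.5648, -0.2193, 0.1397]
tool_rot: [[0.995, -0.097, 0.0], [-0.097, -0.995, -0.0], [0.0, 0.0, -1.0]]
contact_force: [-0.6, -0.2, 1.8]
gripper_width: 1.001
grip_force: 0.0
```

```bash
python3 - <<'E'
from h import *
p=cams.camera("scene"); cv2.imwrite("pics/c.png",cv2.resize(p["color"][175:300,150:300,::-1],(720,600),interpolation=2))
s=ctrl.read_state(); print(s["position"],s["contact_force"])
E
```

```text
[ 0.56500608 -0.21925804  0.13993983] [-0.2513795  -0.25605755 -0.46125511]
```

View pics/c.png

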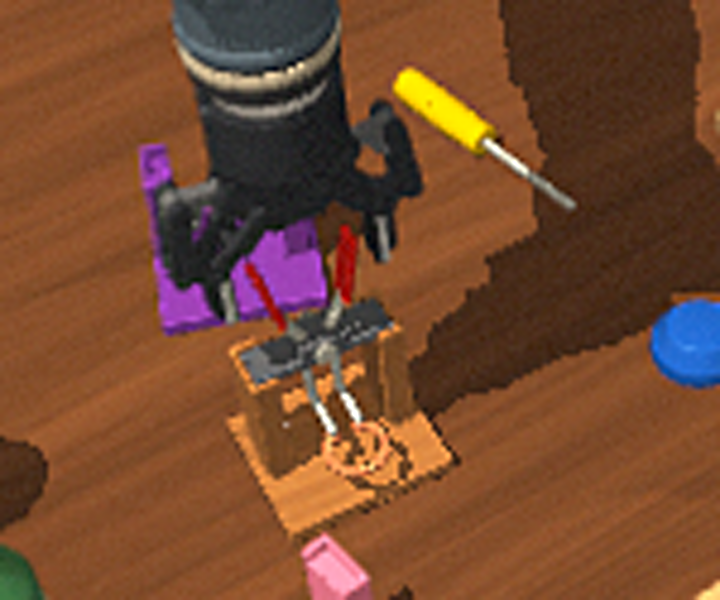

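The fingers straddle the red handles, at about (250, 290) and (347, 265), with clearance on both sides. I'll close to first touch.

Emit:
arm_command --rows '[{"dx": 0,"dy": 0,"dz": 0,"wx": 0,"wy": 0,"wz": 0},{"dx": 0,"dy": 0,"dz": 0,"wx": 0,"wy": 0,"wz": 0},{"dx": 0,"dy": 0,"dz": 0,"wx": 0,"wy": 0,"wz": 0},{"dx": 0,"dy": 0,"dz": 0,"wx": 0,"wy": 0,"wz": 0}]' --grip 0.62

```text
t: 5.08
position: [0.5654, -0.2188, 0.1405]
tool_rot: [[0.995, -0.096, 0.002], [-0.096, -0.995, 0.0], [0.002, -0.0, -1.0]]
contact_force: [0.5, 2.1, 6.0]
gripper_width: 0.619
grip_force: 5.9
```

Emit:
arm_command --rows '[{"dx": 0,"dy": 0,"dz": 0.005,"wx": 0,"wy": 0,"wz": 0},{"dx": 0,"dy": 0,"dz": 0.01,"wx": 0,"wy": 0,"wz": 0},{"dx": 0,"dy": 0,"dz": 0.01,"wx": 0,"wy": 0,"wz": 0}]' --grip 0.5

```text
t: 5.45
position: [0.5647, -0.2189, 0.1431]
tool_rot: [[0.995, -0.097, -0.0], [-0.097, -0.995, 0.0], [-0.0, -0.0, -1.0]]
contact_force: [0.4, 1.1, -1.7]
gripper_width: 0.497
grip_force: 5.8
```

Emit:
arm_command --rows '[{"dx": 0,"dy": 0,"dz": 0.005,"wx": 0,"wy": 0,"wz": 0},{"dx": 0,"dy": 0,"dz": 0.01,"wx": 0,"wy": 0,"wz": 0},{"dx": 0,"dy": 0,"dz": 0.01,"wx": 0,"wy": 0,"wz": 0},{"dx": 0,"dy": 0,"dz": 0.01,"wx": 0,"wy": 0,"wz": 0}]' --grip 0.3

```text
t: 5.95
position: [0.5646, -0.2188, 0.1471]
tool_rot: [[0.995, -0.097, -0.0], [-0.097, -0.995, 0.001], [-0.0, -0.001, -1.0]]
contact_force: [0.5, 3.3, -0.6]
gripper_width: 0.361
grip_force: 62.8
```

Emit:
arm_command --rows '[{"dx": 0,"dy": 0,"dz": 0.01,"wx": 0,"wy": 0,"wz": 0},{"dx": 0,"dy": 0,"dz": 0.03,"wx": 0,"wy": 0,"wz": 0},{"dx": 0,"dy": 0,"dz": 0.06,"wx": 0,"wy": 0,"wz": 0},{"dx": 0,"dy": 0,"dz": 0.1,"wx": 0,"wy": 0,"wz": 0},{"dx": 0,"dy": 0,"dz": 0.15,"wx": 0,"wy": 0,"wz": 0},{"dx": 0,"dy": 0,"dz": 0.19,"wx": 0,"wy": 0,"wz": 0},{"dx": 0,"dy": 0,"dz": 0.21,"wx": 0,"wy": 0,"wz": 0},{"dx": 0,"dy": 0,"dz": 0.21,"wx": 0,"wy": 0,"wz": 0}]'

```text
t: 6.95
position: [0.565, -0.2193, 0.232]
tool_rot: [[0.995, -0.097, 0.001], [-0.097, -0.995, -0.001], [0.001, 0.0, -1.0]]
contact_force: [0.8, -0.3, -2.2]
gripper_width: 0.363
grip_force: 62.6
```

```bash
python3 - <<'E'
from h import *
p=cams.camera("scene"); cv2.imwrite("pics/d.png",cv2.resize(p["color"][155:280,150:300,::-1],(720,600),interpolation=2))
s=ctrl.read_state(); print(s["position"],s["contact_force"],s["moment"],s["gripper_width"],s["grip_force"])
E
```

```text
[ 0.56472789 -0.2191741   0.23132509] [-0.72764365  0.17901945 -1.0615382 ] [0.03244962 0.01525282 0.00831566] 0.35988130393576784 62.63387203216553
```

View pics/d.png

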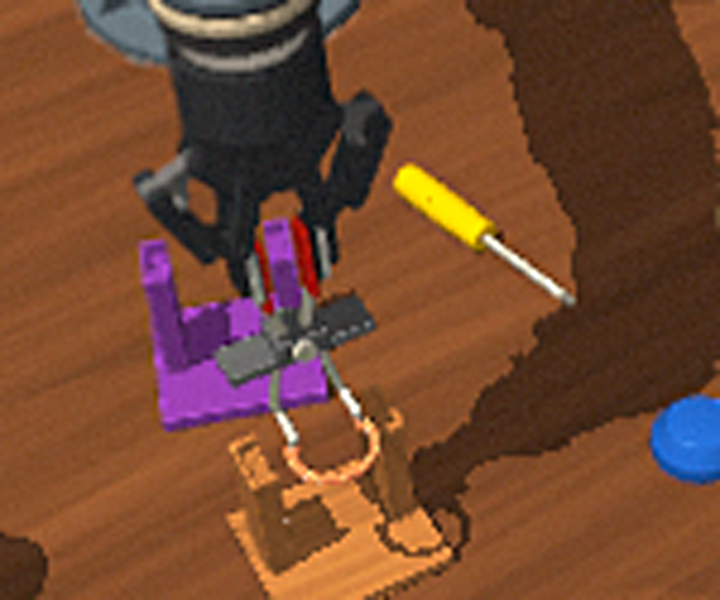

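Pliers lifted clear and the ring is spread: C-shape centred near (333, 450), crossbar near (295, 340). I'll measure ring pose and tilt.

```bash
cat > r.py <<'E'
from h import *
from scipy.optimize import least_squares
# copper ring seen at the tool: mask by colour + 3D region, fit circle in plane
def shots(n,k=6):
    D=[];C=[]
    for _ in range(k): p=cams.camera(n); D.append(p["range_z"]); C.append(p["color"].astype(float))
    p["range_z"]=np.median(D,0); p["color"]=np.mean(C,0).round().astype(np.uint8); return p
def ring(n,k=6):
    p=shots(n,k); s=ctrl.read_state(); W=cloud(p); R=s["tool_rot"]; T=s["position"]
    ax=R[:,0]; ay=-R[:,1]; d=W-T; lx,ly,lz=d@ax,d@ay,d[...,2]
    hsv=cv2.cvtColor(p["color"],cv2.COLOR_RGB2HSV).astype(int); H,S=hsv[...,0],hsv[...,1]
    m=(np.hypot(lx-.0375,ly)<.034)&(lz>-.116)&(lz<-.08)&(S>70)&(H<20)&(lx>.012)
    P=np.c_[lx[m],ly[m],lz[m]]
    f=lambda q: np.hypot(P[:,0]-q[0],P[:,1]-q[1])-q[2]
    r=least_squares(f,[.0375,0,.0225],loss="soft_l1",f_scale=.002)
    r2=least_squares(lambda q: np.hypot(P[:,0]-q[0],P[:,1]-q[1])-.0225,[.0375,0],loss="soft_l1",f_scale=.002)
    A=np.c_[P[:,0]-r2.x[0],P[:,1]-r2.x[1],np.ones(len(P))]
    pl=least_squares(lambda q:A@q-P[:,2],[0,0,-.1],loss="soft_l1",f_scale=.002).x
    print(n,"N",len(P),"free",r.x.round(4),"fixr local",r2.x.round(4),"tilt deg x,y",np.degrees(pl[:2]).round(1),"z",pl[2].round(4),"world",(T+ax*r2.x[0]+ay*r2.x[1]+[0,0,pl[2]]).round(4),"TCP",T.round(4))
    b=(abs(lx)<.025)&(abs(ly)<.055)&(lz>-.06)&(lz<-.025)&(S<100); B=np.c_[lx[b],ly[b],lz[b]]
    if b.sum()>20:
        rc=cv2.minAreaRect(B[:,:2].astype(np.float32)); A=np.c_[B[:,:2],np.ones(len(B))]; q=np.linalg.lstsq(A,B[:,2],rcond=None)[0]
        print(" bar",b.sum(),np.round(rc[0],4),np.round(rc[1],4),round(rc[2],1),"slopes deg",np.degrees(q[:2]).round(1),"z0",np.round(q[2],4),np.median(B[:,2]).round(4))
    return p,m,W
if __name__=="__main__":
    p,m,W=ring("scene"); o=p["color"].copy(); o[m]=(0,255,0)
    cv2.imwrite("pics/r.png",cv2.resize(o[155:280,150:300,::-1],(720,600),interpolation=0)); ring("top")
E
python3 r.py
```

```text
scene N 74 free [ 0.0331 -0.0013  0.0244] fixr local [ 0.035  -0.0013] tilt deg x,y [-1.9  0.5] z -0.1026 world [ 0.5993 -0.2237  0.1282] TCP [ 0.5645 -0.219   0.2308]
 bar 293 [-0.0038 -0.0015] [0.0332 0.0875] 0.5 slopes deg [-4.   0.7] z0 -0.0425 -0.0448
top N 19 free [ 0.0369 -0.0003  0.0221] fixr local [ 0.0365 -0.0003] tilt deg x,y [-2.   0.8] z -0.1031 world [ 0.601  -0.2229  0.1281] TCP [ 0.5647 -0.219   0.2312]
 bar 152 [-0.0116  0.0058] [0.0774 0.0222] 75.0 slopes deg [ 2.8 -6.8] z0 -0.0412 -0.0454
```

View pics/r.png

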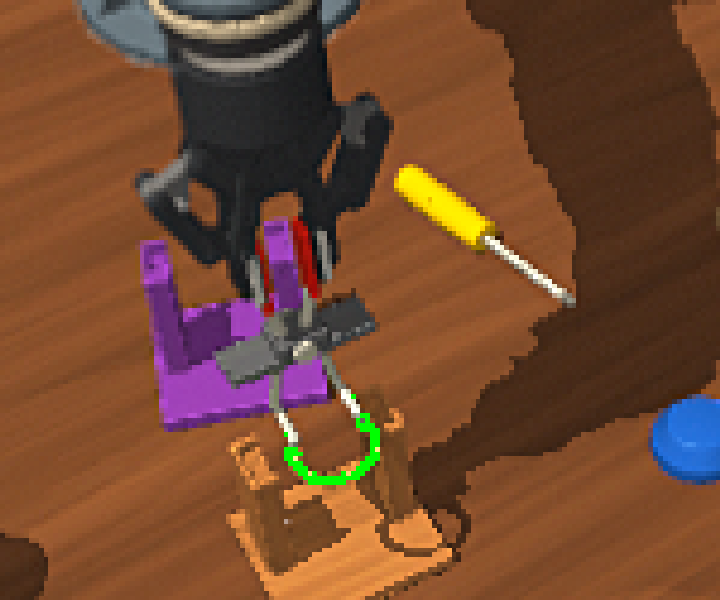

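Emit:
arm_command --rows '[{"dx": 0,"dy": 0.02,"dz": 0,"wx": 0,"wy": 0,"wz": 0},{"dx": -0.01,"dy": 0.07,"dz": 0,"wx": 0,"wy": 0,"wz": 0},{"dx": -0.02,"dy": 0.15,"dz": 0,"wx": 0,"wy": 0,"wz": 0},{"dx": -0.025,"dy": 0.25,"dz": 0,"wx": 0,"wy": 0,"wz": 0},{"dx": -0.035,"dy": 0.35,"dz": 0,"wx": 0,"wy": 0,"wz": 0},{"dx": -0.045,"dy": 0.45,"dz": 0,"wx": 0,"wy": 0,"wz": 0},{"dx": -0.055,"dy": 0.55,"dz": 0,"wx": 0,"wy": 0,"wz": 0},{"dx": -0.065,"dy": 0.65,"dz": 0,"wx": 0,"wy": 0,"wz": 0},{"dx": -0.075,"dy": 0.75,"dz": 0,"wx": 0,"wy": 0,"wz": 0},{"dx": -0.085,"dy": 0.84,"dz": 0,"wx": 0,"wy": 0,"wz": 0},{"dx": -0.09,"dy": 0.91,"dz": 0,"wx": 0,"wy": 0,"wz": 0},{"dx": -0.095,"dy": 0.95,"dz": 0,"wx": 0,"wy": 0,"wz": 0},{"dx": -0.095,"dy": 0.96,"dz": 0,"wx": 0,"wy": 0,"wz": 0},{"dx": -0.095,"dy": 0.96,"dz": 0,"wx": 0,"wy": 0,"wz": 0}]'

```text
t: 9.35
position: [0.5265, 0.0124, 0.2313]
tool_rot: [[1.0, -0.005, -0.002], [-0.005, -0.999, 0.051], [-0.002, -0.051, -0.999]]
contact_force: [0.0, 0.6, -1.1]
gripper_width: 0.36
grip_force: 62.6
```

Emit:
arm_command --rows '[{"dx": 0,"dy": 0.03,"dz": 0,"wx": 0,"wy": 0,"wz": 0},{"dx": 0,"dy": 0.06,"dz": 0,"wx": 0,"wy": 0,"wz": 0},{"dx": 0,"dy": 0.07,"dz": 0,"wx": 0,"wy": 0,"wz": 0},{"dx": 0,"dy": 0.07,"dz": 0,"wx": 0,"wy": 0,"wz": 0}]'

```text
t: 9.85
position: [0.5267, 0.0271, 0.2313]
tool_rot: [[1.0, 0.016, -0.003], [0.016, -0.998, 0.062], [-0.002, -0.062, -0.998]]
contact_force: [-0.6, 0.1, -2.6]
gripper_width: 0.365
grip_force: 62.6
```

```bash
python3 - <<'E'
from r import *
p,m,W=ring("scene",10); np.savez("scene2.npz",**p)
o=p["color"].copy(); cv2.imwrite("pics/e.png",cv2.resize(o[135:260,250:400,::-1],(720,600),interpolation=2))
ring("top",8)
# bias: ring level in stand at first
p=dict(np.load("scene1.npz")); W=cloud(p)
for nm,(cx,cy),z0,rr in(("ring in stand",(.6035,-.2225),.042,.025),("motor rim",(.563,.189),.058,.045)):
    k=(np.hypot(W[...,0]-cx,W[...,1]-cy)<rr)&(abs(W[...,2]-z0)<.008); P=W[k]
    A=np.c_[P[:,0]-cx,P[:,1]-cy,np.ones(len(P))]; q=least_squares(lambda q:A@q-P[:,2],[0,0,z0],loss="soft_l1",f_scale=.002).x; print(nm,len(P),np.degrees(q[:2]).round(1),q[2].round(4))
s=ctrl.read_state(); print(s["t"],s["position"],s["contact_force"],s["moment"],s["gripper_width"])
E
```

```text
scene N 64 free [ 0.0337 -0.0012  0.0238] fixr local [ 0.0349 -0.0012] tilt deg x,y [-3.4  3.9] z -0.102 world [0.5616 0.0262 0.1292] TCP [0.5267 0.0268 0.2313]
 bar 218 [-0.0017 -0.0012] [0.0861 0.0283] 89.8 slopes deg [-3.7  4.6] z0 -0.0421 -0.0437
top N 0 free [0.0375 0.     0.0225] fixr local [0.0375 0.    ] tilt deg x,y [0. 0.] z -0.1 world [0.5642 0.0275 0.1313] TCP [0.5267 0.0269 0.2313]
ring in stand 73 [-1.   0.5] 0.0422
motor rim 334 [-1.4  1.3] 0.0571
10.75 [0.52673955 0.02688575 0.23134521] [-0.2058045  -1.00218878 -2.33249208] [-0.06666071 -0.03678211 -0.00335155] 0.35904154568096636
```

View pics/e.png

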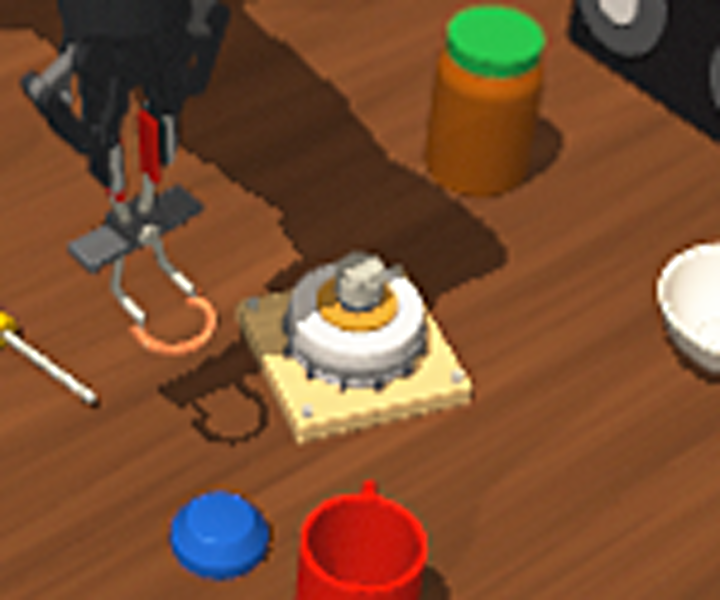

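The gripped pliers are still level with the hub cap, ring near (175, 325), well short of the stub near (362, 285). The arm has twisted slightly, so it probably hit a joint limit.

```bash
python3 - <<'E'
from station import ctrl
s=ctrl.read_state(); print(s["q"].round(2),s["t"],s["tool_rot"].round(4))
E
```

```text
[  0.86  13.97  -0.42  75.76   3.55 179.94] 10.75 [[ 0.9999  0.0158 -0.0034]
 [ 0.016  -0.998   0.0619]
 [-0.0024 -0.0619 -0.9981]]
```

Emit:
arm_command --rows '[{"dx": 0,"dy": 0,"dz": 0,"wx": 0,"wy": 0,"wz": 0.05},{"dx": 0,"dy": 0,"dz": 0,"wx": 0,"wy": 0,"wz": 0.1},{"dx": 0,"dy": 0,"dz": 0,"wx": 0,"wy": 0,"wz": 0.1}]'

```text
t: 11.12
position: [0.5268, 0.0269, 0.2313]
tool_rot: [[0.985, 0.171, -0.013], [0.172, -0.983, 0.061], [-0.002, -0.062, -0.998]]
contact_force: [-0.0, -0.2, -1.7]
gripper_width: 0.36
grip_force: 62.6
```

```bash
python3 - <<'E'
from station import ctrl
import numpy as np
from scipy.spatial.transform import Rotation as Ro
s=ctrl.read_state(); c,n=np.cos(np.radians(28)),np.sin(np.radians(28))
T=np.array([[c,n,0],[n,-c,0],[0,0,-1]])
for f in(.25,.5,.75,1): print(f,(Ro.from_matrix(T@s["tool_rot"].T).as_rotvec()*f/np.radians(90)).round(4))
E
```

```text
0.25 [-0.0092 -0.0036  0.0503]
0.5 [-0.0185 -0.0072  0.1006]
0.75 [-0.0277 -0.0108  0.151 ]
1 [-0.037  -0.0143  0.2013]
```

Emit:
arm_command --rows '[{"dx": 0,"dy": 0.02,"dz": 0,"wx": -0.009,"wy": -0.0035,"wz": 0.05},{"dx": 0,"dy": 0.06,"dz": 0,"wx": -0.0185,"wy": -0.007,"wz": 0.1},{"dx": 0,"dy": 0.12,"dz": 0,"wx": -0.0275,"wy": -0.011,"wz": 0.15},{"dx": 0.005,"dy": 0.19,"dz": 0,"wx": -0.037,"wy": -0.014,"wz": 0.2},{"dx": 0.01,"dy": 0.26,"dz": 0,"wx": -0.037,"wy": -0.014,"wz": 0.2},{"dx": 0.01,"dy": 0.32,"dz": 0,"wx": -0.037,"wy": -0.014,"wz": 0.2},{"dx": 0.01,"dy": 0.355,"dz": 0,"wx": -0.037,"wy": -0.014,"wz": 0.2},{"dx": 0.01,"dy": 0.366,"dz": 0,"wx": -0.037,"wy": -0.014,"wz": 0.2},{"dx": 0.01,"dy": 0.366,"dz": 0,"wx": -0.037,"wy": -0.014,"wz": 0.2}]'

```text
t: 12.25
position: [0.5307, 0.173, 0.2313]
tool_rot: [[0.884, 0.468, -0.001], [0.468, -0.884, -0.0], [-0.001, 0.0, -1.0]]
contact_force: [0.0, 0.4, -2.9]
gripper_width: 0.362
grip_force: 62.6
```

```bash
python3 - <<'E'
from r import *
p,m,W=ring("scene",10); np.savez("scene3.npz",**p)
o=p["color"].copy(); cv2.imwrite("pics/f.png",cv2.resize(o[145:245,270:390,::-1],(720,600),interpolation=2))
q,m2,W2=ring("top",6)
for P,w in((p,W),(q,W2)):
    k=(np.hypot(w[...,0]-.563,w[...,1]-.189)<.022)&(abs(w[...,2]-.092)<.006); print("stub pts",k.sum(),w[k].mean(0).round(4) if k.any() else "")
s=ctrl.read_state(); print(s["t"],s["q"].round(1),s["tool_rot"].round(4).tolist(),s["contact_force"].round(1),s["moment"])
E
```

```text
scene N 52 free [ 0.0331 -0.0013  0.0236] fixr local [ 0.034  -0.0013] tilt deg x,y [-1.6  0. ] z -0.1026 world [0.5614 0.1879 0.1288] TCP [0.5308 0.1731 0.2314]
 bar 164 [-0.0045 -0.001 ] [0.0878 0.032 ] 88.2 slopes deg [-6.7  3.4] z0 -0.0415 -0.0443
top N 0 free [0.0375 0.     0.0225] fixr local [0.0375 0.    ] tilt deg x,y [0. 0.] z -0.1 world [0.5638 0.1908 0.1313] TCP [0.5307 0.1733 0.2313]
 bar 104 [-0.0076 -0.0185] [0.0204 0.0568] 5.6 slopes deg [-1.4  9.9] z0 -0.0398 -0.0454
stub pts 57 [0.5644 0.1887 0.0915]
stub pts 0 
13.05 [ 18.1  17.    3.8  76.9   0.  170.2] [[0.8836, 0.4682, -0.0005], [0.4682, -0.8836, -0.0001], [-0.0005, -0.0001, -1.0]] [-0.6  0.  -2. ] [-0.00188037 -0.01068759 -0.02496908]
```

View pics/f.png

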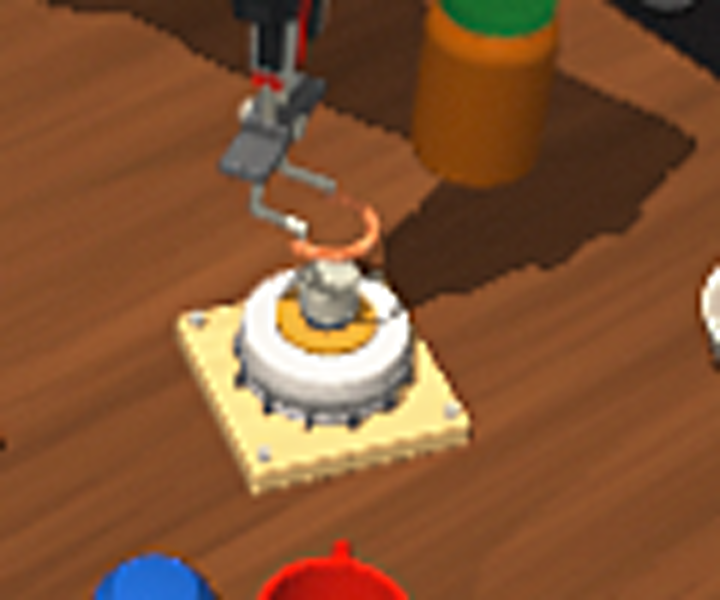

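Ring is now above the stub: ring centre near (340, 228), stub top near (330, 270). I'll refine the relative offset by silhouette fits in the same camera.

```bash
cat > sil.py <<'E'
from h import *
from scipy.optimize import minimize
def render(p,polys,box,K=6):
    u0,u1,v0,v1=box; im=np.zeros(((v1-v0)*K,(u1-u0)*K),np.uint8)
    for P in polys:
        q=np.array([proj(p,x) for x in P]); q=((q+.5-[u0,v0])*K*16).round().astype(np.int32)
        cv2.fillPoly(im,[q],255,shift=4)
    return cv2.resize(im,(u1-u0,v1-v0),interpolation=cv2.INTER_AREA)/255.
def quads(out,inn,h):   # strip between two curves, extruded +-h along n
    r=[]
    for i in range(len(out)-1):
        a=[out[i]+h,out[i+1]+h,inn[i+1]+h,inn[i]+h,out[i]-h,out[i+1]-h,inn[i+1]-h,inn[i]-h]; r.append(a)
    return r
def hull(p,pts,): 
    q=np.array([proj(p,x) for x in pts],np.float32); return q
def sil(p,groups,box,K=6):
    u0,u1,v0,v1=box; im=np.zeros(((v1-v0)*K,(u1-u0)*K),np.uint8)
    for g in groups:
        q=cv2.convexHull(hull(p,g))[:,0]; q=((q+.5-[u0,v0])*K*16).round().astype(np.int32); cv2.fillConvexPoly(im,q,255,shift=4)
    return cv2.resize(im,(u1-u0,v1-v0),interpolation=cv2.INTER_AREA)/255.
def fit(f,mask,box,x0):
    m=mask[box[2]:box[3],box[0]:box[1]].astype(float)
    c=lambda x:((f(x)-m)**2).sum()
    r=min((minimize(c,np.array(x0)+d,method="Nelder-Mead",options=dict(initial_simplex=np.array(x0)+d+.004*np.r_[[np.zeros(len(x0))],np.eye(len(x0))])) for d in(0,-.002)),key=lambda r:r.fun)
    return r.x.round(4),round(r.fun,1),int(m.sum())
def ringfit(p,T,R,lz):
    W=cloud(p); ax,ay,az=R[:,0],-R[:,1],-R[:,2]; d=W-T; lx,ly,l3=d@ax,d@ay,d@az
    hsv=cv2.cvtColor(p["color"],cv2.COLOR_RGB2HSV).astype(int); H,S=hsv[...,0],hsv[...,1]
    m=(np.hypot(lx-.0365,ly)<.036)&(abs(l3-lz)<.016)&(S>70)&(H<20)&(lx>.012)
    v,u=np.where(m); box=(u.min()-6,u.max()+7,v.min()-6,v.max()+7)
    th=np.radians(np.linspace(-130,130,40)); n=az*.002
    def f(x):
        P=lambda r:[T+ax*(x[0]+r*np.cos(t))+ay*(x[1]+r*np.sin(t))+az*lz for t in th]
        return sil(p,quads(P(.025),P(.020),n),box)
    return fit(f,m,box,[.0365,-.001])
def stubfit(p,z0=.070):
    W=cloud(p); m=(np.hypot(W[...,0]-.563,W[...,1]-.189)<.024)&(W[...,2]>z0)&(W[...,2]<.1)
    v,u=np.where(m); box=(u.min()-6,u.max()+7,v.min()-6,v.max()+7); t=np.linspace(0,6.283,40)
    def f(x):
        C=lambda r,z:[np.array([x[0]+r*np.cos(a),x[1]+r*np.sin(a),z]) for a in t]
        return sil(p,[C(.017,z0)+C(.017,.086),C(.0155,.086)+C(.0155,.089),C(.0135,.089)+C(.0135,.092)],box)
    return fit(f,m,box,[.563,.189])
if __name__=="__main__":
    L=lambda n:dict(np.load(n+".npz"))
    for z in(.07,.075): print("stub",z,[ (n,stubfit(L(n),z)) for n in("scene1","top1","scene2","scene3")])
    T3=np.array([.5307,.1731,.2313]); R3=np.array([[.8836,.4682,-.0005],[.4682,-.8836,-.0001],[-.0005,-.0001,-1]])
    T2=np.array([.5267,.0269,.2313]); R2=np.array([[.9999,.0158,-.0034],[.016,-.998,.0619],[-.0024,-.0619,-.9981]])
    for lz in(-.1035,-.1025,-.1045):
        for T,R,n in((T2,R2,"scene2"),(T3,R3,"scene3")): 
            r=ringfit(L(n),T,R,lz); print(n,lz,r,"world",(T+R[:,0]*r[0][0]-R[:,1]*r[0][1]).round(4))
E
python3 sil.py
```

```text
stub 0.07 [('scene1', (array([0.5601, 0.1919]), np.float64(2.9), 97)), ('top1', (array([0.5636, 0.1899]), np.float64(3.4), 113)), ('scene2', (array([0.5597, 0.1923]), np.float64(3.4), 96)), ('scene3', (array([0.5605, 0.1918]), np.float64(3.0), 94))]
stub 0.075 [('scene1', (array([0.5599, 0.1918]), np.float64(2.9), 86)), ('top1', (array([0.5636, 0.1896]), np.float64(3.6), 111)), ('scene2', (array([0.5601, 0.1919]), np.float64(3.0), 87)), ('scene3', (array([0.5606, 0.1911]), np.float64(1.7), 86))]
scene2 -0.1035 (array([ 0.0343, -0.0008]), np.float64(15.5), 64) world [0.561  0.0267 0.2312]
scene3 -0.1035 (array([ 0.0337, -0.0001]), np.float64(12.0), 52) world [0.5605 0.1888 0.2313]
scene2 -0.1025 (array([ 0.035 , -0.0013]), np.float64(15.4), 64) world [0.5617 0.0262 0.2311]
scene3 -0.1025 (array([ 0.0341, -0.0015]), np.float64(11.9), 52) world [0.5615 0.1877 0.2313]
scene2 -0.1045 (array([ 0.0335, -0.0002]), np.float64(15.6), 64) world [0.5602 0.0272 0.2312]
scene3 -0.1045 (array([0.0333, 0.0009]), np.float64(12.1), 52) world [0.5597 0.1895 0.2313]
```

Emit:
arm_command --rows '[{"dx": 0.002,"dy": 0.002,"dz": -0.01,"wx": 0,"wy": 0,"wz": 0},{"dx": 0.004,"dy": 0.004,"dz": -0.03,"wx": 0,"wy": 0,"wz": 0},{"dx": 0.004,"dy": 0.004,"dz": -0.05,"wx": 0,"wy": 0,"wz": 0},{"dx": 0.004,"dy": 0.004,"dz": -0.065,"wx": 0,"wy": 0,"wz": 0},{"dx": 0.004,"dy": 0.004,"dz": -0.0675,"wx": 0,"wy": 0,"wz": 0},{"dx": 0.004,"dy": 0.004,"dz": -0.0675,"wx": 0,"wy": 0,"wz": 0}]'

```text
t: 13.8
position: [0.5324, 0.1749, 0.2044]
tool_rot: [[0.884, 0.468, -0.0], [0.468, -0.884, -0.0], [-0.0, -0.0, -1.0]]
contact_force: [-0.2, 0.7, -2.2]
gripper_width: 0.36
grip_force: 62.6
```

```bash
python3 - <<'E'
from r import *
from sil import *
p,m,W=ring("scene",12); np.savez("scene4.npz",**p); s=ctrl.read_state()
for lz in(-.1025,-.1035): r=ringfit(p,s["position"],s["tool_rot"],lz); print(r,(s["position"]+s["tool_rot"][:,0]*r[0][0]-s["tool_rot"][:,1]*r[0][1]).round(4))
b=(295,365,165,215); o=cv2.resize(p["color"][b[2]:b[3],b[0]:b[1],::-1],(770,550),interpolation=2)
# overlay: predicted inner bore edge (red) & stub land circle (blue) from current estimates
def circ(c,r,col):
    q=np.array([proj(p,[c[0]+r*np.cos(a),c[1]+r*np.sin(a),c[2]]) for a in np.linspace(0,6.28,60)]); q=(q+.5-[b[0],b[2]])*11; cv2.polylines(o,[q.round().astype(np.int32)],True,col,1)
circ([.5636,.1895,.089],.0155,(255,0,0)); circ([.5636,.1895,.1008],.0205,(0,255,0)); circ([.5636,.1895,.060],.029,(255,0,255))
cv2.imwrite("pics/g.png",o); print(s["t"],s["position"],s["contact_force"],s["moment"])
E
```

```text
scene N 57 free [ 0.0333 -0.0013  0.0234] fixr local [ 0.0342 -0.0013] tilt deg x,y [-1.2  0.4] z -0.1027 world [0.5632 0.1898 0.1017] TCP [0.5324 0.1749 0.2044]
 bar 156 [-0.0039 -0.0008] [0.0322 0.0873] 1.1 slopes deg [-4.4  4.4] z0 -0.0409 -0.0442
(array([ 0.0342, -0.0015]), np.float64(14.0), 59) [0.5633 0.1896 0.2044]
(array([ 0.0339, -0.0007]), np.float64(14.0), 60) [0.5626 0.1901 0.2044]
14.4 [0.53235463 0.17488686 0.20436729] [-0.20926799  0.89661005 -2.78987136] [-0.0130224   0.035205   -0.01130332]
```

View pics/g.png

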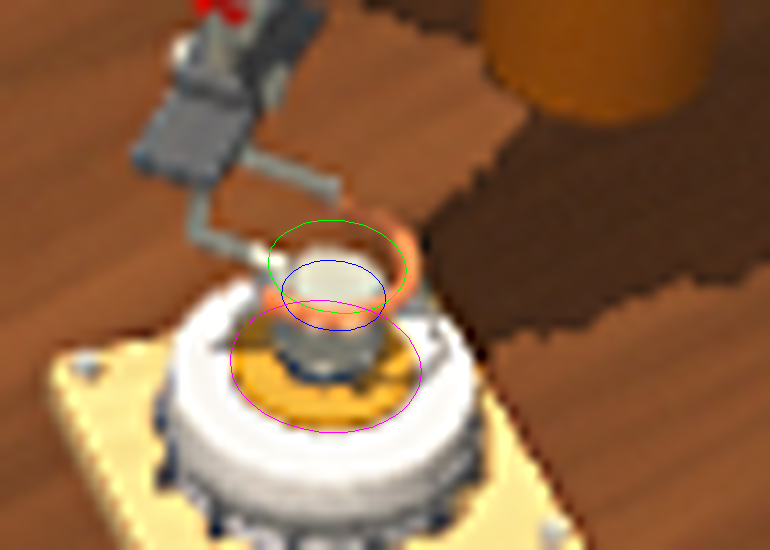

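In the zoom, the stub top is centred near (332, 275). The ring's closed side has its outer right edge near (420, 270), with the gap at left. I'll check the lateral offset from edge profiles.

```bash
python3 - <<'E'
from sil import *
p=dict(np.load("scene4.npz")); b=dict(np.load("scene1.npz"))
np.set_printoptions(linewidth=220)
C=p["color"].astype(int); B=b["color"].astype(int)
print("R-B cols 322..338"); rb=C[...,0]-C[...,2]; rbB=B[...,0]-B[...,2]
for v in range(181,196): print(v,rb[v,317:338], "| R",C[v,326:338,0])
print("stub brightness in scene1, cols 315..335"); 
for v in range(187,200): print(v,B[v,315:335].sum(1)//3)
x=[.5633,.1897,.1012]
for nm,c,r in(("ring outer",x,.025),("ring inner",x,.020),("land",[.5637,.1892,.080],.017),("washer",[.5637,.1892,.06],.029)):
    q=np.array([proj(p,[c[0]+r*np.cos(a),c[1]+r*np.sin(a),c[2]]) for a in np.linspace(0,6.28,90)]); print(nm,"u",q[:,0].min().round(2),q[:,0].max().round(2),"v",q[:,1].min().round(2),q[:,1].max().round(2))
print("washer sat row"); 
S=cv2.cvtColor(b["color"],cv2.COLOR_RGB2HSV)[...,1]
for v in range(196,203): print(v,S[v,310:342])
E
```

```text
R-B cols 322..338
181 [108  98  80  59  45  18  13  20  28 108 102 103 103 102 102 102 102 101 100 101  91] | R [145 147 151 150 149 148 147 148 148 144 145 129]
182 [103 104 107 106  98  76  37  22  28 111 104 102 102 101 101 101  97  97  89  62  60] | R [151 148 148 148 148 149 147 143 142 131  92  88]
183 [100 103 103 103 104 106  93  64  59 126 105  96 100  97  97  96  95  87  56  39  40] | R [184 152 141 145 143 141 140 136 129  84  59  64]
184 [102 102 100 100  98 101 102  99  94  98 109 107 119 107  88  88  86  54  38  42  43] | R [145 160 160 177 157 128 131 128  80  61  65  66]
185 [107 103 101  99 100 102 102 105 106  94  90 103 113 127 115  76  53  41  44  44  47] | R [133 132 152 165 187 167 110  75  59  65  69  70]
186 [ 93 106 104 103 105 105 107 105 104  98  90  92  88 127 166 123  29  41  44  45  45] | R [133 124 131 130 183 255 179  46  63  68  70  70]
187 [ 26  46  83 102 113  95  68  69  70  84  99  92  79 111 164 169  25  41  46  47  43] | R [138 117 117 110 158 255 255  38  64  70  71  70]
188 [ 22  29  23  28  52  51  35  36  37  35  36  63  86  90 155 159  72  
[... 2650 characters left out ...]
4   7   1  16 227 189 180 175]
198 [ 27   2  10  11   4   4 225 197 192 193 194  87   2  30  36  31  13   3  65 206 195 205 149   4   3   8   4   3 183 195 177 172]
199 [  7   0   8   9   6   2 184 203 191 189 193 165  26  76  33  50  85 138 197 194 192 204 149   5   4   9   7   4 109 184 187 180]
200 [ 18   7   9   9   7   1  42 220 199 190 190 188 185 196 179 194 195 196 189 191 201 214  97   2   5   8   6   5 117 161 188 179]
201 [ 23  12   5   8   8   4   3 119 227 204 193 193 192 192 189 190 194 195 194 199 213 156  19   1   7   8   4   9 128 116 167 181]
202 [ 21  27   5   7   9   7   2   5  57 177 218 205 194 193 194 193 194 198 202 218 132  25   2   6   9   8   5  23 105 129 109 199]
```

Emit:
arm_command --rows '[{"dx": -0.003,"dy": 0.001,"dz": -0.005,"wx": 0,"wy": 0,"wz": 0},{"dx": -0.006,"dy": 0.001,"dz": -0.01,"wx": 0,"wy": 0,"wz": 0},{"dx": -0.006,"dy": 0.001,"dz": -0.018,"wx": 0,"wy": 0,"wz": 0},{"dx": -0.006,"dy": 0.001,"dz": -0.025,"wx": 0,"wy": 0,"wz": 0},{"dx": -0.006,"dy": 0.001,"dz": -0.03,"wx": 0,"wy": 0,"wz": 0},{"dx": -0.006,"dy": 0.001,"dz": -0.03,"wx": 0,"wy": 0,"wz": 0}]'

```text
t: 15.15
position: [0.5299, 0.1752, 0.1921]
tool_rot: [[0.884, 0.468, -0.001], [0.468, -0.884, -0.0], [-0.001, -0.0, -1.0]]
contact_force: [-0.3, -0.0, -1.7]
gripper_width: 0.363
grip_force: 62.6
```

Emit:
arm_command --rows '[{"dx": 0,"dy": 0,"dz": -0.005,"wx": 0,"wy": 0,"wz": 0},{"dx": 0,"dy": 0,"dz": -0.01,"wx": 0,"wy": 0,"wz": 0},{"dx": 0,"dy": 0,"dz": -0.01,"wx": 0,"wy": 0,"wz": 0}]'

```text
t: 15.52
position: [0.5299, 0.1752, 0.1882]
tool_rot: [[0.884, 0.468, -0.001], [0.468, -0.884, -0.0], [-0.001, -0.0, -1.0]]
contact_force: [-0.1, -0.5, -3.0]
gripper_width: 0.361
grip_force: 62.6
```

```bash
python3 - <<'E'
from r import *
from sil import *
p,m,W=ring("scene",8); np.savez("scene5.npz",**p); s=ctrl.read_state()
b=(295,365,165,215); o=cv2.resize(p["color"][b[2]:b[3],b[0]:b[1],::-1],(770,550),interpolation=2); cv2.imwrite("pics/h.png",o)
print(s["t"],s["position"].round(4),s["contact_force"].round(2),s["moment"].round(3))
E
```

```text
scene N 55 free [ 0.0321 -0.0013  0.0239] fixr local [ 0.0335 -0.0015] tilt deg x,y [-3.  2.] z -0.1023 world [0.5603 0.1896 0.0861] TCP [0.5299 0.1753 0.1884]
 bar 152 [-0.0038 -0.0013] [0.0869 0.0308] 87.1 slopes deg [-1.4  3.1] z0 -0.0413 -0.0445
15.925 [0.5299 0.1753 0.1884] [ 0.37 -0.07 -2.8 ] [-0.002 -0.011  0.01 ]
```

View pics/h.png

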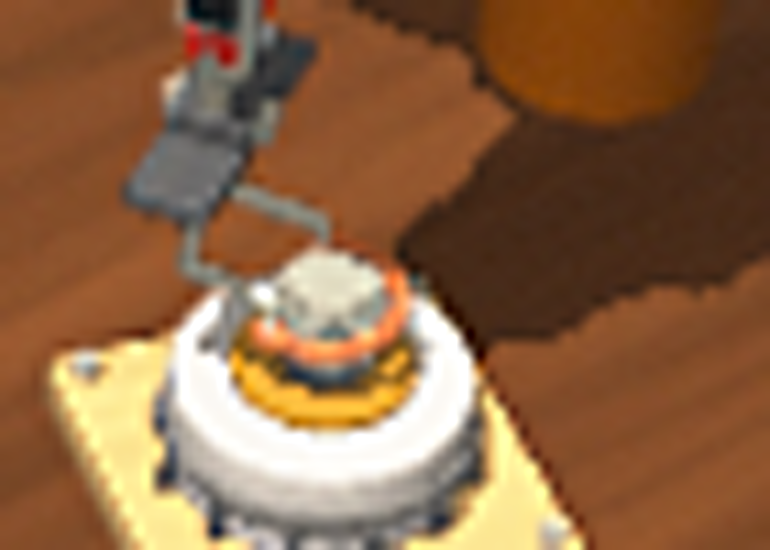

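The ring encircles the stub end without contact: front band at about (330, 345), stub top at (332, 275). I'll probe lightly along the camera direction to centre it.

Emit:
arm_command --rows '[{"dx": -0.0025,"dy": 0.0025,"dz": 0,"wx": 0,"wy": 0,"wz": 0},{"dx": -0.005,"dy": 0.005,"dz": 0,"wx": 0,"wy": 0,"wz": 0},{"dx": -0.005,"dy": 0.005,"dz": 0,"wx": 0,"wy": 0,"wz": 0}]'

```text
t: 16.3
position: [0.5282, 0.1773, 0.1885]
tool_rot: [[0.884, 0.468, 0.0], [0.468, -0.884, -0.0], [0.0, 0.0, -1.0]]
contact_force: [1.0, -0.8, -1.6]
gripper_width: 0.359
grip_force: 62.6
```

```bash
cat > f.py <<'E'
from h import *
F=[];M=[]
for _ in range(4): cams.camera("top"); s=ctrl.read_state(); F.append(s["contact_force"]); M.append(s["moment"])
print(s["t"],s["position"].round(4),np.mean(F,0).round(2),np.mean(M,0).round(3))
E
python3 f.py
```

```text
16.5 [0.5281 0.1772 0.1884] [ 0.99 -0.82 -1.92] [-0.237 -0.379 -0.048]
```

Emit:
arm_command --rows '[{"dx": 0.005,"dy": -0.005,"dz": 0,"wx": 0,"wy": 0,"wz": 0},{"dx": 0.009,"dy": -0.009,"dz": 0,"wx": 0,"wy": 0,"wz": 0},{"dx": 0.009,"dy": -0.009,"dz": 0,"wx": 0,"wy": 0,"wz": 0}]'

```text
t: 16.88
position: [0.5316, 0.1735, 0.1882]
tool_rot: [[0.884, 0.468, -0.001], [0.468, -0.884, -0.0], [-0.001, -0.0, -1.0]]
contact_force: [0.6, -0.4, -1.4]
gripper_width: 0.359
grip_force: 62.6
```

```bash
python3 f.py
```

```text
17.075 [0.5315 0.1737 0.1883] [-0.21  0.27 -1.95] [-0.003 -0.001  0.022]
```

Emit:
arm_command --rows '[{"dx": 0.003,"dy": -0.003,"dz": 0,"wx": 0,"wy": 0,"wz": 0},{"dx": 0.004,"dy": -0.004,"dz": 0,"wx": 0,"wy": 0,"wz": 0},{"dx": 0.004,"dy": -0.004,"dz": 0,"wx": 0,"wy": 0,"wz": 0}]'

```text
t: 17.45
position: [0.5331, 0.1721, 0.1884]
tool_rot: [[0.884, 0.468, -0.0], [0.468, -0.884, 0.0], [-0.0, -0.0, -1.0]]
contact_force: [0.1, 0.5, -3.6]
gripper_width: 0.362
grip_force: 62.6
```

```bash
python3 f.py
```

```text
17.65 [0.5331 0.1721 0.1884] [ 0.07  0.56 -2.15] [0.158 0.055 0.005]
```

Emit:
arm_command --rows '[{"dx": -0.006,"dy": 0.006,"dz": 0,"wx": 0,"wy": 0,"wz": 0},{"dx": -0.001,"dy": 0.011,"dz": 0,"wx": 0,"wy": 0,"wz": 0},{"dx": -0.001,"dy": 0.011,"dz": 0,"wx": 0,"wy": 0,"wz": 0}]'

```text
t: 18.02
position: [0.5329, 0.1767, 0.1883]
tool_rot: [[0.884, 0.468, -0.0], [0.468, -0.884, -0.0], [-0.0, 0.0, -1.0]]
contact_force: [0.2, 0.8, -2.9]
gripper_width: 0.359
grip_force: 62.6
```

```bash
python3 f.py
```

```text
18.225 [0.5327 0.1764 0.1883] [ 0.06  0.23 -2.36] [-0.001  0.007  0.018]
```

Emit:
arm_command --rows '[{"dx": -0.005,"dy": -0.005,"dz": 0,"wx": 0,"wy": 0,"wz": 0},{"dx": -0.01,"dy": -0.01,"dz": 0,"wx": 0,"wy": 0,"wz": 0},{"dx": -0.01,"dy": -0.01,"dz": 0,"wx": 0,"wy": 0,"wz": 0}]'

```text
t: 18.6
position: [0.5292, 0.1727, 0.1888]
tool_rot: [[0.884, 0.468, 0.001], [0.468, -0.884, 0.001], [0.001, -0.0, -1.0]]
contact_force: [1.7, 2.5, -1.9]
gripper_width: 0.355
grip_force: 62.6
```

```bash
python3 f.py
```

```text
18.8 [0.5292 0.1727 0.1886] [ 1.94  1.79 -1.57] [ 0.642 -0.673  0.032]
```

Emit:
arm_command --rows '[{"dx": 0.006,"dy": 0.006,"dz": 0,"wx": 0,"wy": 0,"wz": 0},{"dx": 0.011,"dy": 0.011,"dz": 0,"wx": 0,"wy": 0,"wz": 0},{"dx": 0.014,"dy": 0.014,"dz": 0,"wx": 0,"wy": 0,"wz": 0},{"dx": 0.014,"dy": 0.014,"dz": 0,"wx": 0,"wy": 0,"wz": 0}]'

```text
t: 19.3
position: [0.5343, 0.1781, 0.1881]
tool_rot: [[0.884, 0.468, -0.001], [0.468, -0.884, -0.0], [-0.001, -0.0, -1.0]]
contact_force: [0.1, 0.7, -1.9]
gripper_width: 0.362
grip_force: 62.6
```

```bash
python3 f.py
```

```text
19.5 [0.5343 0.178  0.1883] [ 0.42 -0.32 -2.45] [-0.016 -0.007 -0.006]
```

Emit:
arm_command --rows '[{"dx": 0.002,"dy": 0.002,"dz": 0,"wx": 0,"wy": 0,"wz": 0},{"dx": 0.004,"dy": 0.004,"dz": 0,"wx": 0,"wy": 0,"wz": 0},{"dx": 0.004,"dy": 0.004,"dz": 0,"wx": 0,"wy": 0,"wz": 0}]'

```text
t: 19.88
position: [0.536, 0.1797, 0.1884]
tool_rot: [[0.884, 0.468, -0.0], [0.468, -0.884, -0.0], [-0.0, -0.0, -1.0]]
contact_force: [-0.3, -0.1, -2.1]
gripper_width: 0.359
grip_force: 62.6
```

```bash
python3 f.py
```

```text
20.075 [0.5359 0.1797 0.1883] [ 0.12 -0.   -2.63] [-0.006  0.003  0.012]
```

Emit:
arm_command --rows '[{"dx": -0.005,"dy": -0.0055,"dz": 0,"wx": 0,"wy": 0,"wz": 0},{"dx": -0.01,"dy": -0.011,"dz": 0,"wx": 0,"wy": 0,"wz": 0},{"dx": -0.01,"dy": -0.011,"dz": -0.01,"wx": 0,"wy": 0,"wz": 0},{"dx": -0.01,"dy": -0.011,"dz": -0.02,"wx": 0,"wy": 0,"wz": 0},{"dx": -0.01,"dy": -0.011,"dz": -0.03,"wx": 0,"wy": 0,"wz": 0},{"dx": -0.01,"dy": -0.011,"dz": -0.04,"wx": 0,"wy": 0,"wz": 0},{"dx": -0.01,"dy": -0.011,"dz": -0.045,"wx": 0,"wy": 0,"wz": 0},{"dx": -0.01,"dy": -0.011,"dz": -0.045,"wx": 0,"wy": 0,"wz": 0}]'

```text
t: 21.08
position: [0.5319, 0.1753, 0.1702]
tool_rot: [[0.884, 0.468, -0.001], [0.468, -0.884, -0.0], [-0.001, -0.0, -1.0]]
contact_force: [0.0, -1.1, -3.2]
gripper_width: 0.359
grip_force: 62.6
```

```bash
python3 f.py
```

```text
21.275 [0.532  0.1753 0.1705] [ 0.05  0.07 -1.68] [0.002 0.008 0.016]
```

Emit:
arm_command --rows '[{"dx": 0,"dy": 0,"dz": -0.004,"wx": 0,"wy": 0,"wz": 0},{"dx": 0,"dy": 0,"dz": -0.0075,"wx": 0,"wy": 0,"wz": 0},{"dx": 0,"dy": 0,"dz": -0.0075,"wx": 0,"wy": 0,"wz": 0}]'

```text
t: 21.65
position: [0.5319, 0.1753, 0.1673]
tool_rot: [[0.884, 0.468, -0.0], [0.468, -0.884, -0.0], [-0.0, -0.0, -1.0]]
contact_force: [0.5, 0.4, -1.8]
gripper_width: 0.36
grip_force: 62.6
```

```bash
python3 f.py; python3 -c "
from r import *
p,m,W=ring('scene',8); np.savez('scene6.npz',**p)"
```

```text
21.85 [0.5319 0.1753 0.1673] [ 0.03  0.   -2.07] [-0.013  0.006 -0.007]
scene N 79 free [ 0.0341 -0.003   0.0229] fixr local [ 0.0344 -0.0034] tilt deg x,y [0.3 2.2] z -0.1051 world [0.5639 0.1884 0.0623] TCP [0.5319 0.1753 0.1673]
 bar 149 [-0.0037 -0.0017] [0.0315 0.0861] 0.3 slopes deg [-2.3  3.7] z0 -0.0413 -0.0447
```

Emit:
arm_command --rows '[{"dx": 0,"dy": 0,"dz": -0.0015,"wx": 0,"wy": 0,"wz": 0},{"dx": 0,"dy": 0,"dz": -0.003,"wx": 0,"wy": 0,"wz": 0},{"dx": 0,"dy": 0,"dz": -0.003,"wx": 0,"wy": 0,"wz": 0}]'

```text
t: 22.62
position: [0.5319, 0.1752, 0.167]
tool_rot: [[0.884, 0.468, 0.0], [0.468, -0.884, 0.0], [0.0, 0.0, -1.0]]
contact_force: [-2.1, -1.6, 7.3]
gripper_width: 0.363
grip_force: 63.8
```

```bash
python3 f.py
```

```text
22.825 [0.5319 0.1752 0.167 ] [-3.02 -1.1   6.57] [-0.195  0.584  0.023]
```

Emit:
arm_command --rows '[{"dx": 0,"dy": 0,"dz": 0.003,"wx": 0,"wy": 0,"wz": 0},{"dx": 0,"dy": 0,"dz": 0.006,"wx": 0,"wy": 0,"wz": 0},{"dx": 0,"dy": 0,"dz": 0.006,"wx": 0,"wy": 0,"wz": 0}]'

```text
t: 23.2
position: [0.5319, 0.1753, 0.1684]
tool_rot: [[0.884, 0.468, -0.001], [0.468, -0.884, -0.0], [-0.001, -0.0, -1.0]]
contact_force: [0.7, 1.2, -2.6]
gripper_width: 0.36
grip_force: 62.6
```

```bash
python3 f.py; python3 - <<'E'
from r import *
p,m,W=ring("scene",8); np.savez("scene7.npz",**p)
b=(295,365,165,215); o=cv2.resize(p["color"][b[2]:b[3],b[0]:b[1],::-1],(770,550),interpolation=2); cv2.imwrite("pics/i.png",o)
E
```

```text
23.4 [0.5319 0.1753 0.1684] [ 0.24 -0.4  -1.88] [-0.014  0.019  0.009]
scene N 81 free [ 0.0343 -0.0028  0.0232] fixr local [ 0.0346 -0.0034] tilt deg x,y [1.  1.9] z -0.1061 world [0.5641 0.1885 0.0625] TCP [0.5319 0.1753 0.1685]
 bar 148 [-0.0036 -0.001 ] [0.0866 0.031 ] 85.1 slopes deg [-2.9  4.2] z0 -0.0412 -0.0444
```

View pics/i.png

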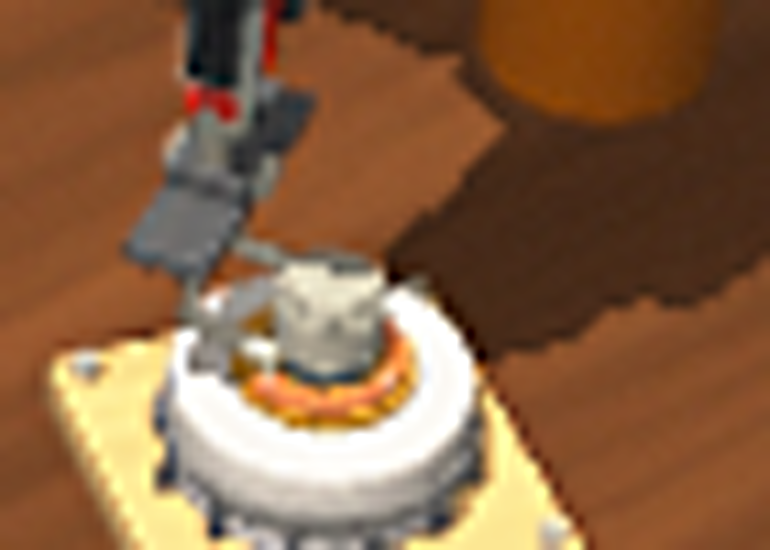

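The ring lies round the groove over the washer: ring front at about (330, 405), washer front at about (325, 428). It looks a little to the right of the axis, so I'll check this numerically.

```bash
python3 - <<'E'
import numpy as np
from sil import *
np.set_printoptions(linewidth=200)
p=dict(np.load("scene7.npz")); b=dict(np.load("scene1.npz")); C=p["color"].astype(int); B=b["color"].astype(int)
for v in range(194,204): print(v,"B now",C[v,314:336,2],"before",B[v,326:336,2])
col=[323,324,325,326]
print("column B rows 196..206 now",C[196:206,324,2],"R",C[196:206,324,0],"G",C[196:206,324,1],"before B",B[196:206,324,2])
for nm,c,r in(("washer",[.5625,.1905,.06],.029),("ring out",[.5625,.1905,.0633],.025)):
    q=np.array([proj(p,[c[0]+r*np.cos(a),c[1]+r*np.sin(a),c[2]]) for a in np.linspace(0,6.28,90)]); print(nm,q.min(0).round(2),q.max(0).round(2))
E
```

```text
194 B now [116 118 103  46   9  47 128 149 164 175 150 113 151 162 159  88  90 239 255 252 255 232] before [150 162 157  93 112 228 255 250 254 231]
195 B now [112 118 114 108 104  51 126 137 148 150 129 113 126 128 121  79  38 124 227 252 250 255] before [127 127 121  78  26 118 227 252 248 255]
196 B now [133 113 105 196 252 229 149 139 142 141 136 131 123 114 104  69  31  70 151 255 247 252] before [122 112 103  72  14  34 153 255 246 250]
197 B now [141 131  41 101 150 190 106 128 150 141 142 135 127 120 126  31  46  72 107 244 249 246] before [126 118 125  33  29  43 111 245 248 245]
198 B now [131 134   5  12  60 147  34  71 105 135 162 143 112  88  68  39  97  68  96 232 250 244] before [112  87  73  28  58  49 100 230 250 243]
199 B now [240 122  49  25  88 152  66  53  72  76  93  82  66  44  35 104 156  28  94 229 249 243] before [ 69  54  56  58  62  49  97 227 249 242]
200 B now [250 242 173  27  67  95  85  79  80  55  52  63  75  89  81  79  82  31 120 255 248 244] before [ 56  55  65  62  52  38 121 255 247 243]
201 B now [246 250 247 110  23  39  68  79  78  94  85  84  78  81  64  38  33  78 213 254 246 245] before [ 60  58  59  54  40  79 213 254 245 245]
202 B now [244 244 250 243 181  61  33  52  58  52  53  56  52  58  48  26  80 204 254 248 245 248] before [ 59  55  51  31  79 204 253 247 243 247]
203 B now [247 243 245 249 252 249 176  29  16  14  23  25  18  14  57 162 252 250 249 245 245 252] before [ 22  13  57 160 251 250 249 245 244 251]
column B rows 196..206 now [136 142 162  93  52  85  53  23 198 252] R [162 167 191  84 165 255 191 188 242 254] G [154 159 184  93 107 150 103 125 231 254] before B [134 140 162  93  57  63  59  30 198 251]
washer [315.42 191.49] [332.77 203.46]
ring out [316.68 191.58] [331.66 201.9 ]
```

```bash
python3 -c "
from station import ctrl
s=ctrl.read_state(); print(s['t'],s['gripper_width'],s['grip_force'],s['contact_force']); print(ctrl.sign_off())"
```

```text
23.8 0.3616646883181587 62.62043237686157 [ 0.07329037 -0.26938578 -2.20389339]
the job is handed in; nothing more can be done
None
```

The job is handed in at 23.8 s: the pliers are still squeezed and the spread ring is centred and close to level round the groove, about 1.3 mm above the brass washer and not pressing on the motor; sign-off returned no verdict.

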